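# Park the powder scraper in its bench dock

## Robot

A 7-joint arm with a two-finger parallel gripper is mounted at the origin on the work surface. World frame = base frame: x ahead of the robot, y to its left, z up, the work surface at z = 0. Lengths are in m, angles in rad, forces in N, time in s.
With the tool pointing down it reaches from about 0.375 to 0.925 m from the base axis. Payload 3.1 kg.
Tool frame: the origin (TCP) lies between the finger pads; the fingertips stand 19 mm ahead of it and the grasp point (between the pads) is the TCP; z points along the fingers, y is the direction in which the jaws open and shut (so a half turn about z gives the same grasp; the last joint's range is limited). The gripper opens to 85 mm and grips with 20 to 120 N. Pads are 22 mm wide; open, the fingers measure 114 mm over their backs; the gripper's body (76 mm by 85 mm) begins 54 mm behind the grasp point. The pads swing forward as they close: fully open they stand 13 mm farther back than shut.
Start: joints at [1.21, 0.383, 0.044, 1.598, -0.018, 1.161, -0.05], TCP at [0.169, -0.628, 0.25] pointing down, gripper open.
Joint ranges: [-2.61, 2.61], [-0.41, 2.15], [-1.48, 1.57], [0, 2.5], [-1.57, 4.71], [0.05, 1.97], [-2.85, 2.85]. Speed limits (rad/s): [2.79, 2.79, 3.14, 3.14, 3.14, 3.14, 3.14].

## Interface

Orientations are given as a unit quaternion [x, y, z, w].
In Python, from bench import move_ptp, movel, move_j, move_gripper, pause, inverse_kinematics, read_camera, camera_params, MotionError, sign_off, look_for, tip_of, read_time_s, read_qpos, read_joint_vel, read_effort, read_eef_pos, read_tcp_rot, read_ft_force, read_ft_torque, read_finger_gap gives the robot as it stands. Calls block until the motion is done:
- move_ptp(position, orientation): joint-space move of the TCP to a pose.
- movel(position, orientation=None, speed=0.15): straight line of the TCP; orientation=None keeps the orientation; speed is the mean speed in m/s.
- move_j(angles): joint-space move.
- move_gripper(opening, effort=None): finger opening in m; effort is the grip in N (None keeps the last); returns when the fingers have stopped.
- pause(seconds).
- inverse_kinematics(position, orientation): joint angles nearest the present ones, or None.
- read_camera(name): name is "side" or "top" or "wrist"; returns the picture (480x640x3 uint8, red, green, blue); there is no depth.
- camera_params(name): a dict with "K" (3x3 intrinsics, pixels), "dist_coeffs" ([k1, k2, p1, p2, k3] as OpenCV has them; the pictures are not rectified), "camera_from_world" (4x4, takes a point from world to camera coordinates). Camera axes: x right, y down, z forward; pixel columns grow to the right and rows downward; lengths in m; the calibration is good to about 2 mm. A picture is of the moment at which its call begins: read the wrist's pose just before it. camera_params takes no time and is no camera call; for the wrist camera it gives the pose at the moment of the call.
A pose or a line that the arm cannot do raises MotionError and nothing moves.
- sign_off(): hands the job in, once; it reports no verdict.
Trained networks look in the newest picture that a camera, given by its name, has taken for a name from the list of things; names that differ only in an ending like _2 or _b are one class to them, and where a whole thing is asked for, a point or a joint stands for the part that bears it (a point fixed in the world has none). Each returns a list of dicts, best first, with "confidence" (0 to 1); they miss things now and then, are a little off and sometimes report something else, mostly with a low value. They report only what shows in the picture. A call takes as long as a camera call. They do not tell look-alikes from the thing itself.
- look_for(camera, name): "at" ([column, row] in pixels, amid what is visible of it).
- tip_of(camera, name): "at" ([column, row] in pixels: a listed point, or the origin of a listed thing).
Readings, each from a call of its own:
- read_time_s(): time.
- read_qpos(): joint angles.
- read_joint_vel(): joint speeds.
- read_effort(): joint torques, N m.
- read_eef_pos(): TCP position.
- read_tcp_rot(): TCP orientation.
- read_ft_force(): force on the tool from outside, world axes, zero at the start.
- read_ft_torque(): the same for the moment, N m.
- read_finger_gap(): finger opening in m.
Only numpy, scipy, OpenCV 4.12 (cv2) and the standard library are available. Lean on these libraries where they do the work, as an engineer would, in place of code of your own. Each camera call takes 0.05 s, during which the arm holds its last target.

## Task

Put the flat powder scraper away in its dock: draw the bolt open by its peg, push the scraper along the bench, thin front edge first, fully home into the slot until its grip meets the dock, then push the bolt fully shut behind it. Slide the scraper flat on the bench, never lifting or tipping it, and leave the glassware alone.

Things in the scene. Friction and masses are not known exactly. Their poses are not given: they have to be found in the camera images.
- scraper_center (a point): Loose white flat plastic scraper lying on the bench, outline 110 x 110 mm, about 0.25 kg. Point: middle of the outline, 12 mm above the bench. +x to its thin front edge (enters the slot), z up. Plate 10 mm thick (front 12 mm bevelled to 5). Grey grip bar across the rear: x -55 to -29 mm, 110 mm wide, 24 mm high from the bench. Slides with dry friction.
- dock_mouth (a point): Centre of the dock's slot mouth, at bench level. +x into the slot, z up. Slot 116 mm wide, 14 mm high over bare bench, 97 mm deep. Guide wings 20 mm high flare from 116 mm apart at x = 0 to 140 mm at x = -30. Scraper home: its grip touches the dock's front face (x = 0), scraper_center at x = +29 mm, y = 0 (3 mm side play), x axes parallel.
- dock: The dock: low holder of metal and grey plastic fixed to the bench; origin and axes are those of dock_mouth. Body x 0 to 105 mm, 160 mm wide, 32 mm high. On its -y side, ahead of the mouth, two 20 mm high rails guide the bolt: x -58 to -24 mm, y -79 to -164 mm.
- bolt (a joint): Bolt travel in m: 0 = shut, 0.05 = fully open, growing along the dock's -y. Stays where left; takes about 2 to 4 N to move. Steel bar 12 mm thick centred at dock x = -40 mm, top 18 mm above the bench. Shut, its tip is at dock y = -25 mm, across the scraper's way (8 mm behind a homed grip); open, at y = -75 mm.
- bolt_peg (a point): On the axis of the bolt's upright round peg, 14 mm diameter, standing from 18 to 68 mm above the bench; point 45 mm above the bench, moving with the bolt. At dock x = -40 mm; dock y = -92 mm shut, -142 mm open. Axes as the dock's.
- bottle: Amber glass bottle with black cap, 68 mm in diameter, 150 mm high, standing on the bench; origin at the centre of its underside. Leave alone.
- beaker: Clear glass beaker, 76 mm in diameter, 90 mm high; origin at the centre of its underside. Leave alone.
- flask: Clear glass long-necked flask, 72 mm in diameter, 152 mm high; origin at the centre of its underside. Leave alone.
Not all that is in view belongs to the job. Several things look just like the part that bears scraper_center: the one meant starts farthest from the robot's base.

How it is judged:
On the way, in this order (a step that is already met when the one before it is completed fails the run):
1. the bolt is drawn open (value of joint bolt above 0.035 m), for 0.1 s.
2. the scraper is pushed home in the slot (x of scraper_center in the frame of dock_mouth above 0.023 m and y of scraper_center in the frame of dock_mouth between -0.008 and 0.008 m and value of joint bolt above 0.02 m), for 0.1 s.
At the end, for the whole second after the job is handed in: The scraper lies flat in the slot, its grip within 6 mm of the dock's face, within 8 mm of the slot's centre line and 0.1 rad of its direction, and the bolt is within 8 mm of fully shut (x of scraper_center in the frame of dock_mouth above 0.023 m and y of scraper_center in the frame of dock_mouth between -0.008 and 0.008 m and angle between the x axis of scraper_center and the x axis of dock_mouth, either way round below 0.1 rad and height (world z) of scraper_center below 0.018 m and value of joint bolt below 0.008 m); the robot touches nothing.
It fails at once if the scraper is lifted off the bench or tipped (height (world z) of scraper_center above 0.035 m or angle between scraper_center's own z axis and vertical above 0.35 rad).
It fails at once if glassware is moved more than 30 mm or tipped (distance of any of bottle, beaker, flask from where it was at the start of the episode above 0.03 m or angle between any of bottle, beaker, flask's own z axis and vertical above 0.4 rad).
It also fails if it takes over 72 s, if anything falls off the work surface, if the arm or the gripper's body presses on something with over 40 N, if the wrist force passes 120 N, or if a joint passes its speed limit or range.

## Working session

There is one attempt and no reset: what is moved stays moved. The work goes in short steps, each a Python script; the robot and the scene stay as the last script left them, time stands still between calls to the robot, and variables do not carry over. Pictures are saved under pics/ and viewed, and the job is handed in when it is done.

```bash
mkdir -p pics; ls
cat > h.py <<'E'
import numpy as np, cv2
from bench import *
def snap(n,f):
    im=read_camera(n); cv2.imwrite('pics/'+f,im[:,:,::-1]); return im
def ray(n,px,z,P=None):
    P=P or camera_params(n); T=np.array(P["camera_from_world"]);R=T[:3,:3];t=T[:3,3]
    u=cv2.undistortPoints(np.array([[px]],float),np.array(P["K"]),np.array(P["dist_coeffs"]))[0,0]
    d=R.T@np.array([u[0],u[1],1]); c=-R.T@t
    return c+d*(z-c[2])/d[2]
def proj(n,X,P=None):
    P=P or camera_params(n); T=np.array(P["camera_from_world"])
    return cv2.projectPoints(np.array(X,float).reshape(-1,1,3),cv2.Rodrigues(T[:3,:3])[0],T[:3,3],np.array(P["K"]),np.array(P["dist_coeffs"]))[0][:,0]
E
python3 - <<'E'
from h import *
for c in ["top","side"]:
    snap(c,c+"0.png")
    for n,z in [("scraper_center",.012),("dock_mouth",0),("bolt_peg",.045),("bottle",0),("beaker",0),("flask",0)]:
        for r in tip_of(c,n)[:5]:
            print(c,n,np.round(r["at"]),round(r["confidence"],2),ray(c,r["at"],z).round(3))
print(read_time_s(),read_tcp_rot(),read_eef_pos())
E
```

```text
pics
top scraper_center [414. 224.] 0.96 [ 0.516 -0.218  0.012]
top scraper_center [486. 328.] 0.9 [ 0.258 -0.38   0.012]
top scraper_center [412. 308.] 0.65 [ 0.308 -0.205  0.012]
top dock_mouth [283. 219.] 0.73 [0.534 0.112 0.   ]
top bolt_peg [298. 176.] 0.61 [0.632 0.072 0.045]
top bottle [476. 178.] 0.57 [ 0.636 -0.383  0.   ]
top beaker [156. 281.] 0.65 [0.379 0.426 0.   ]
top flask [167. 180.] 0.72 [0.638 0.41  0.   ]
side scraper_center [357. 210.] 0.83 [ 0.516 -0.223  0.012]
side scraper_center [480. 222.] 0.77 [ 0.262 -0.386  0.012]
side scraper_center [426. 243.] 0.66 [ 0.307 -0.213  0.012]
side dock_mouth [253. 269.] 0.75 [0.524 0.113 0.   ]
side bolt_peg [239. 224.] 0.79 [0.631 0.06  0.045]
side bottle [239. 226.] 0.69 [0.686 0.021 0.   ]
side bottle [358. 182.] 0.65 [ 0.634 -0.374  0.   ]
side beaker [159. 401.] 0.73 [0.372 0.427 0.   ]
side flask [ 92. 317.] 0.96 [0.623 0.413 0.   ]
0.7 [9.91378325e-01 1.31030588e-01 1.59983617e-05 2.57658595e-05] [ 0.16887861 -0.62770014  0.25030129]
```

View pics/top0.png

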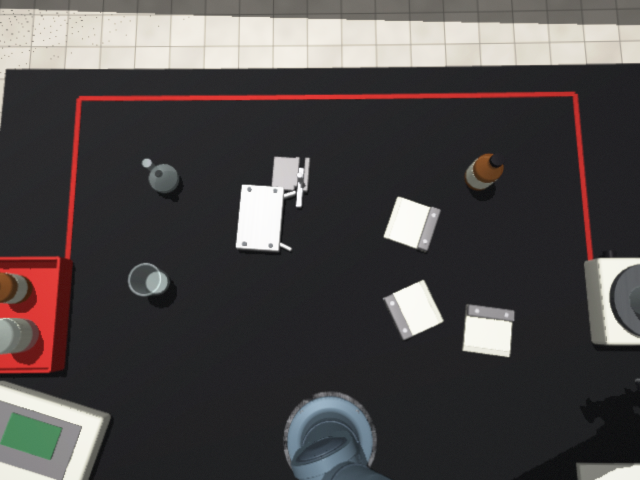

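View pics/side0.png

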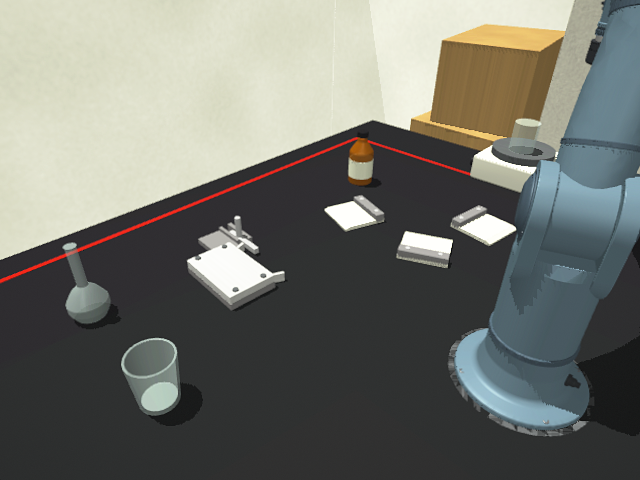

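```bash
cat >> h.py <<'E'
from scipy.spatial.transform import Rotation as Ro
def down(yaw): # tool z down, tool y axis at world angle yaw
    y=np.array([np.cos(yaw),np.sin(yaw),0]); z=np.array([0,0,-1.]); x=np.cross(y,z)
    return Ro.from_matrix(np.stack([x,y,z],1)).as_quat()
E
python3 - <<'E'
from h import *
print(read_qpos())
R=Ro.from_quat(read_tcp_rot()).as_matrix();print(R.round(2))
P=camera_params("wrist");T=np.array(P["camera_from_world"]);c=-T[:3,:3].T@T[:3,3]
print("cam in tool",R.T@(c-read_eef_pos()),(R.T@T[:3,:3].T).round(3)); print(np.array(P["K"]))
for p in [(.50,-.2,.33),(.55,.06,.33)]:
  for k in range(4):
    q=inverse_kinematics(p,down(k*np.pi/2)); print(p,k,None if q is None else np.round(q,2))
E
```

```text
[ 1.21021543  0.38286799  0.04389422  1.59787528 -0.01789592  1.16118509
 -0.04991737]
[[ 0.97  0.26  0.  ]
 [ 0.26 -0.97 -0.  ]
 [ 0.    0.   -1.  ]]
cam in tool [ 6.97363627e-02  5.30641598e-05 -1.21865617e-01] [[-0.    -0.961 -0.275]
 [ 1.    -0.    -0.   ]
 [ 0.    -0.275  0.961]]
[[364.77223081   0.         317.79412985]
 [  0.         364.77223081 242.64723268]
 [  0.           0.           1.        ]]
(0.5, -0.2, 0.33) 0 [ 0.74  0.14 -0.47  1.75  0.07  1.27  0.25]
(0.5, -0.2, 0.33) 1 [ 0.84  0.15 -0.59  1.75  0.09  1.27  1.8 ]
(0.5, -0.2, 0.33) 2 [-0.87  0.32  1.42  1.81 -0.33  1.29 -2.51]
(0.5, -0.2, 0.33) 3 [ 0.58  0.13 -0.3   1.76  0.04  1.26 -1.3 ]
(0.55, 0.06, 0.33) 0 [ 0.53  0.22 -0.82  1.7   0.17  1.29 -0.32]
(0.55, 0.06, 0.33) 1 [ 0.62  0.25 -0.92  1.7   0.21  1.29  1.22]
(0.55, 0.06, 0.33) 2 [ 0.83  0.37 -1.23  1.69  0.36  1.34  2.67]
(0.55, 0.06, 0.33) 3 [ 0.52  0.22 -0.8   1.7   0.17  1.29 -1.89]
```

Run:
```python
from h import *
import pickle
S={}
for i,p in enumerate([(.50,-.27,.33),(.56,.03,.33)]):
    move_ptp(p,down(0)); pause(.3)
    P=camera_params("wrist"); im=snap("wrist",f"w{i}.png"); S[i]=P
    for n,z in [("scraper_center",.012),("dock_mouth",0),("bolt_peg",.045)]:
        for r in tip_of("wrist",n)[:3]:
            print(i,n,np.round(r["at"]),round(r["confidence"],2),ray("wrist",r["at"],z,P).round(4))
pickle.dump(S,open("S.pkl","wb")); print(read_time_s())
```

```text
0 scraper_center [332. 149.] 0.96 [ 0.5164 -0.2119  0.012 ]
0 scraper_center [128. 284.] 0.95 [ 0.2491 -0.3822  0.012 ]
0 scraper_center [152. 148.] 0.64 [ 0.3026 -0.2087  0.012 ]
1 scraper_center [290. 369.] 0.97 [ 0.5205 -0.2117  0.012 ]
1 scraper_center [122. 458.] 0.77 [ 0.2461 -0.3832  0.012 ]
1 dock_mouth [290. 126.] 0.64 [0.5274 0.1138 0.    ]
1 bolt_peg [379. 171.] 0.94 [0.6273 0.0645 0.045 ]
4.6667
```

View pics/w0.png

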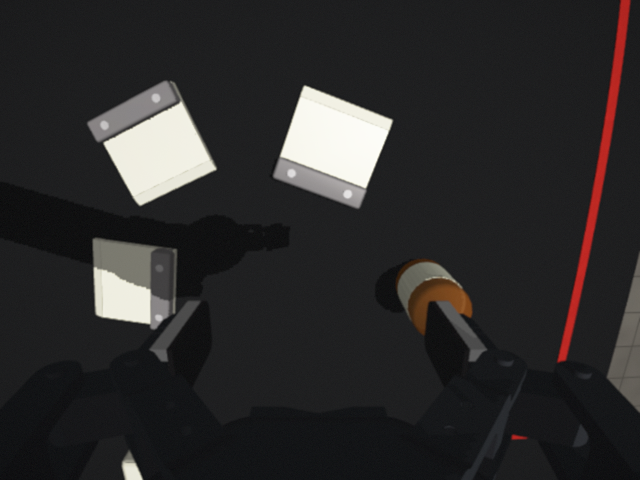

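View pics/w1.png

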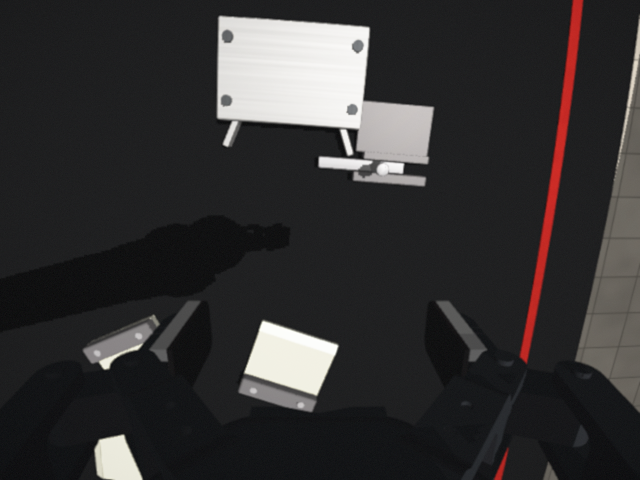

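Run:
```python
import cv2
a=cv2.imread('pics/w0.png')[70:220,255:405]; b=cv2.imread('pics/w1.png')[5:195,205:445]
cv2.imwrite('pics/c0.png',cv2.resize(a,None,fx=4,fy=4,interpolation=cv2.INTER_CUBIC))
cv2.imwrite('pics/c1.png',cv2.resize(b,None,fx=3,fy=3,interpolation=cv2.INTER_CUBIC))
```

```text
(no output)
```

View pics/c0.png

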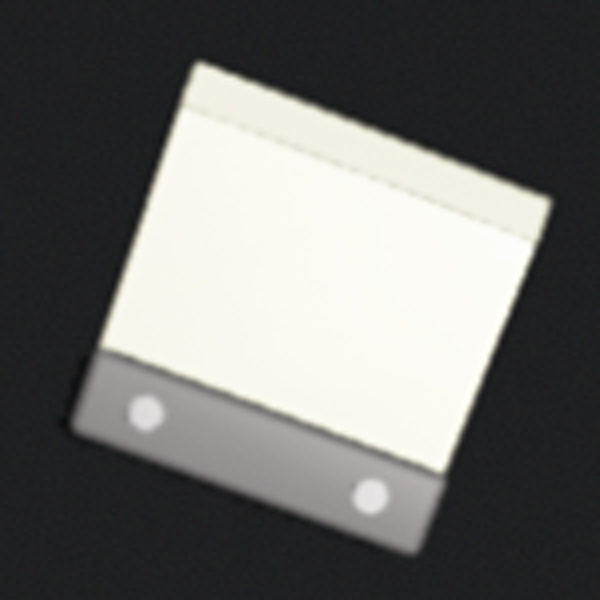

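View pics/c1.png

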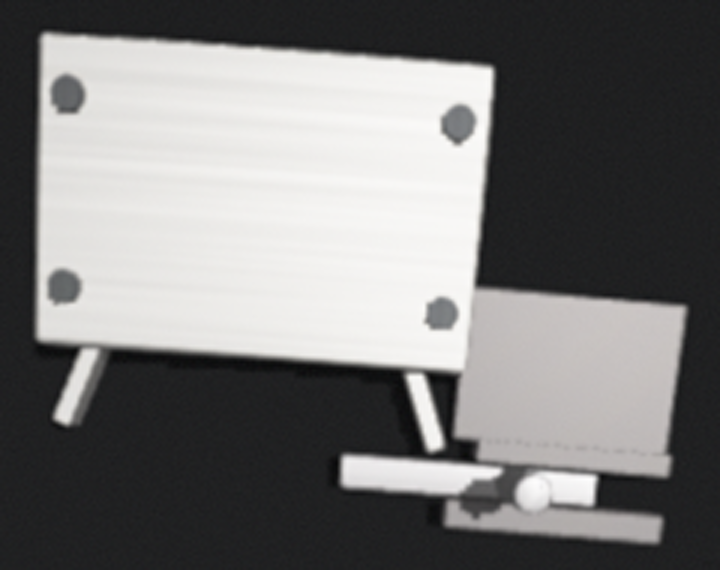

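```bash
cat > fit.py <<'E'
from h import *
from scipy.optimize import least_squares
def fit(M,px,P,x0):
    M=np.array(M,float)/1000; px=np.array(px,float)
    def W(v):
        c,s=np.cos(v[2]),np.sin(v[2]); return np.c_[v[0]+c*M[:,0]-s*M[:,1],v[1]+s*M[:,0]+c*M[:,1],M[:,2]]
    r=least_squares(lambda v:(proj("wrist",W(v),P)-px).ravel(),x0)
    return r.x, r.fun.reshape(-1,2).round(1)
SCR=[(55,55,5),(55,-55,5),(-55,55,24),(-55,-55,24)]
E
python3 - <<'E'
from fit import *
import pickle
S=pickle.load(open("S.pkl","rb"))
px=np.array([(195,60),(553,201),(72,428),(418,555)])/4+[255,70]
print("scr",fit(SCR,px,S[0],[.516,-.212,1.57]))
px=np.array([(42,33),(494,67),(465,372),(36,342)])/3+[205,5]
M=[(105,80,32),(105,-80,32),(0,-80,32),(0,80,32)]
d,f=fit(M,px,S[1],[.53,.11,1.57]);print("dock",d,f)
# checks: bolt bar tip, top corners; peg top
c,s=np.cos(d[2]),np.sin(d[2])
for m in [(-34,-25,18),(-46,-25,18),(-40,-92,68)]:
    m=np.array(m)/1000; w=[d[0]+c*m[0]-s*m[1],d[1]+s*m[0]+c*m[1],m[2]]
    print(w,((proj("wrist",[w],S[1])[0]-[205,5])*3).round())
E
```

```text
scr (array([ 0.51690548, -0.21108734,  1.21773373]), array([[ 0.8,  0. ],
       [-0.3, -0.6],
       [-0.9,  0.2],
       [ 0.5,  0.5]]))
dock [0.5278256  0.11441116 1.49446897] [[-1.1 -0.3]
 [ 1.  -0.4]
 [ 0.7  0.7]
 [-0.7  0.2]]
[np.float64(0.5501602012818085), np.float64(0.07860382488905725), np.float64(0.018)] [313. 455.]
[np.float64(0.5492451621055675), np.float64(0.06663876311295497), np.float64(0.018)] [311. 486.]
[np.float64(0.6165076099435924), np.float64(0.06751232526699362), np.float64(0.068)] [502. 494.]
```

```bash
cat >> h.py <<'E'
D=np.array([0.5278,0.1144,1.4945])
def dw(x,y,z):
    c,s=np.cos(D[2]),np.sin(D[2]); return [D[0]+c*x-s*y,D[1]+s*x+c*y,z]
def wd(p):
    c,s=np.cos(D[2]),np.sin(D[2]); a,b=p[0]-D[0],p[1]-D[1]; return np.array([c*a+s*b,-s*a+c*b])
E
python3 - <<'E'
from h import *
q=down(D[2]-np.pi/2)
move_gripper(.05,40)
move_ptp(dw(-.040,-.102,.15),q)
movel(dw(-.040,-.102,.047)); 
move_gripper(0.0,40); pause(.1); print(read_finger_gap(),read_ft_force())
movel(dw(-.040,-.141,.047),speed=.06); pause(.15)
print(wd(read_eef_pos()),read_ft_force(),read_finger_gap())
move_gripper(.05); movel(dw(-.040,-.141,.2))
for p in [(.56,.03,.33)]:
    move_ptp(p,down(0)); pause(.3)
    P=camera_params("wrist"); im=snap("wrist","w2.png")
    for r in tip_of("wrist","bolt_peg")[:2]: 
        w=ray("wrist",r["at"],.045,P); print(r["at"],r["confidence"],wd(w))
print(read_time_s())
E
```

```text
0.013153167871166464 [-1.24229208 -0.05635927  6.04438255]
[-0.03978042 -0.14164473] [-0.83261933 -0.46224101  5.9791425 ] 0.012556165164910262
[413.6, 171.5] 0.73 [-0.03770539 -0.14001896]
10.9333
```

View pics/w2.png

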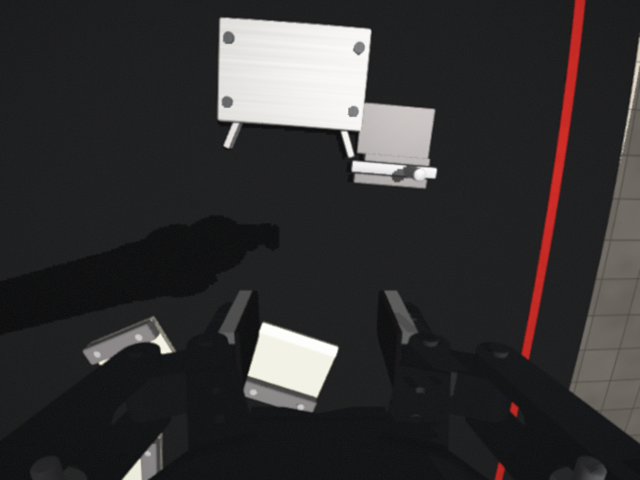

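Run:
```python
from h import *
s=np.array([.5169,-.2111,1.2177]); g=s[:2]-.042*np.array([np.cos(s[2]),np.sin(s[2])])
q=down(s[2]); 
move_gripper(.06,30)
move_ptp([*g,.12],q); movel([*g,.031],speed=.12); print(read_ft_force())
move_gripper(0.0,30); pause(.1); print(read_finger_gap(),read_ft_force(),read_eef_pos())
q2=down(D[2])
movel(dw(-.12-.042,0,.031),q2,speed=.12); pause(.2)
print(wd(read_eef_pos()),read_ft_force(),read_time_s())
P=camera_params("wrist"); snap("wrist","w3.png"); snap("top","t3.png")
for c in ["wrist","top"]:
  for r in tip_of(c,"scraper_center"):
    w=ray(c,r["at"],.012); print(c,r["at"],r["confidence"],wd(w))
im=cv2.imread('pics/t3.png')[150:270,220:380]; cv2.imwrite('pics/t3c.png',cv2.resize(im,None,fx=4,fy=4))
```

```text
[-0.18422669 -0.13129138 -0.37829748]
0.025237553288129874 [-0.92437686  0.80239638  5.99132673] [ 0.50303931 -0.25122034  0.03204059]
[-0.1647069  -0.00142827] [-0.86789829 -5.24468138  7.39394597] 16.0583
wrist [417.7, 302.8] 0.85 [-0.12211406  0.00071862]
top [413.3, 309.4] 0.82 [-0.33843366  0.19807271]
top [489.1, 327.9] 0.75 [-0.52182385  0.22912434]
top [331.4, 220.4] 0.61 [-0.12509223 -0.00873757]
```

View pics/w3.png

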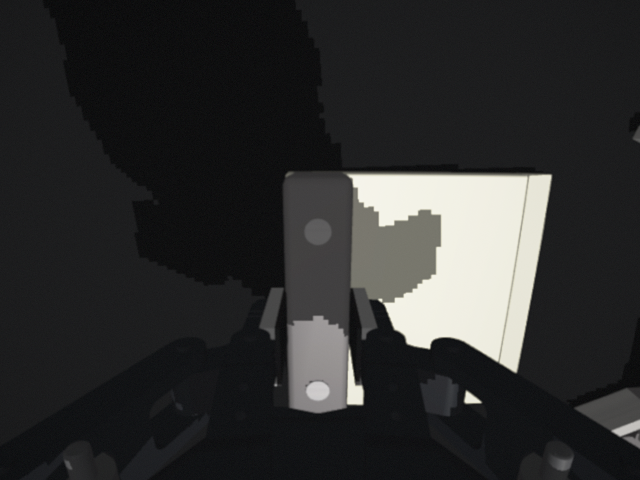

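View pics/t3c.png

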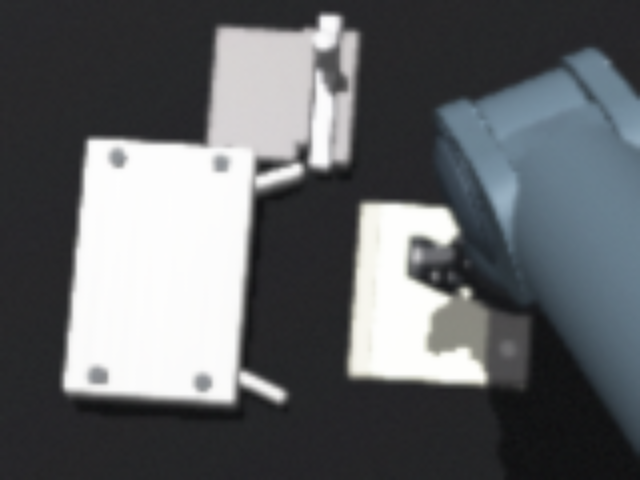

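Run:
```python
from h import *
print(wd(read_eef_pos()))
P=camera_params("wrist")
for px,z in [((552,174),.005),((528,175),.010),((286,173),.024),((352,175),.024),((517,373),.005)]: print(wd(ray("wrist",px,z,P)).round(4))
```

```text
[-0.16465155 -0.00147017]
[-0.0678  0.0549]
[-0.081   0.0548]
[-0.1758  0.0564]
[-0.1525  0.0556]
[-0.0679 -0.0406]
```

Run:
```python
from h import *
for x in [-.09,-.06,-.03,-.008]:
    movel(dw(x-.042,0,.031),speed=.06); print(x,wd(read_eef_pos()).round(4),read_ft_force().round(1))
pause(.2)
print(wd(read_eef_pos()),read_ft_force())
snap("wrist","w4.png"); snap("side","s4.png");print(read_time_s())
```

```text
-0.09 [-0.1336 -0.0014] [ 0.  -4.4  7.4]
-0.06 [-0.1037 -0.0014] [-1.3 -3.5  6.8]
-0.03 [-0.0739 -0.0015] [-0.5 -3.8  8. ]
-0.008 [-0.0515 -0.0016] [ 1.3 -4.1  6.1]
[-0.05154835 -0.00155177] [ 0.79991211 -3.89175032  7.06924642]
19.025
```

View pics/w4.png

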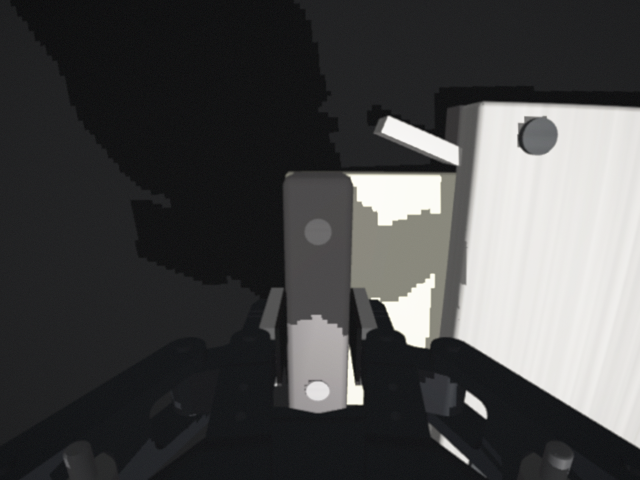

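View pics/s4.png

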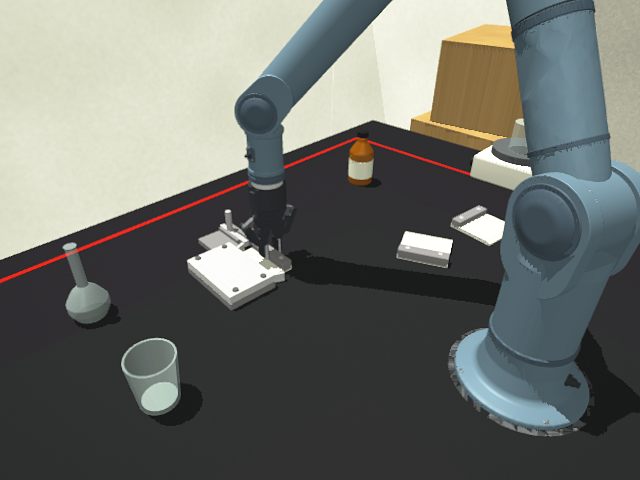

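Run:
```python
from h import *
move_gripper(.042); movel(dw(-.05,0,.14))
q=down(D[2]-np.pi/2)
move_gripper(.06)
move_ptp(dw(-.115,0,.14),q); movel(dw(-.115,0,.028)); pause(.1)
f0=read_ft_force(); e=np.array([np.cos(D[2]),np.sin(D[2]),0])
print(wd(read_eef_pos()),read_eef_pos()[2],f0)
for x in [-.09,-.07,-.055,-.05,-.046,-.043,-.040,-.038,-.036,-.034,-.032,-.030,-.028]:
    movel(dw(x,0,.028),speed=.05); f=read_ft_force()-f0; print(x,wd(read_eef_pos()).round(4),(f@e).round(1))
    if f@e<-14: break
pause(.2); print(read_time_s(),wd(read_eef_pos()),(read_ft_force()-f0).round(1)); snap("wrist","w5.png")
```

```text
[-0.1148142  -0.00127176] 0.029212138052090005 [ 0.09047723 -0.73403772 -0.31771999]
-0.09 [-0.0898  0.0001] 1.0
-0.07 [-0.0694 -0.    ] -0.2
-0.055 [-0.0537  0.    ] 0.5
-0.05 [-0.0493 -0.    ] 1.2
-0.046 [-0.0459 -0.    ] -0.9
-0.043 [-0.0429 -0.0001] -0.5
-0.04 [-0.0395 -0.    ] -0.9
-0.038 [-0.0376  0.    ] -0.8
-0.036 [-0.0359 -0.    ] -1.5
-0.034 [-0.0358 -0.    ] -4.9
-0.032 [-0.0358 -0.    ] -6.4
-0.03 [-0.0357  0.    ] -9.8
-0.028 [-0.0356  0.    ] -11.4
27.075 [-3.56090955e-02  1.92612761e-05] [ -1.  -12.7   6.6]
```

View pics/w5.png

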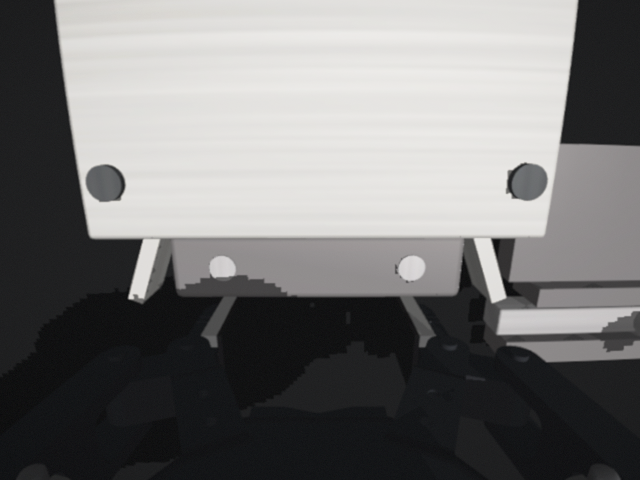

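Run:
```python
from h import *
q=down(D[2]-np.pi/2)
movel(dw(-.09,0,.028)); movel(dw(-.10,0,.15)); move_gripper(.05,40)
move_ptp(dw(-.040,-.1415,.15),q); movel(dw(-.040,-.1415,.047))
move_gripper(0.0,40); pause(.1); f0=read_ft_force(); print(read_finger_gap(),f0)
for y in [-.11,-.098,-.095,-.093,-.091,-.089,-.087]:
    movel(dw(-.040,y,.047),speed=.05); f=read_ft_force()-f0; print(y,wd(read_eef_pos()).round(4),f.round(1))
    if np.hypot(f[0],f[1])>12: break
move_gripper(.05); pause(.1); movel(dw(-.040,-.092,.2))
move_ptp((.56,.03,.33),down(0)); pause(.3)
P=camera_params("wrist"); snap("wrist","w6.png")
for n,z in [("bolt_peg",.045),("scraper_center",.012)]:
  for r in tip_of("wrist",n)[:2]: print(n,r["at"],r["confidence"],wd(ray("wrist",r["at"],z,P)))
b=cv2.imread('pics/w6.png')[5:195,205:445]
cv2.imwrite('pics/c6.png',cv2.resize(b,None,fx=3,fy=3,interpolation=cv2.INTER_CUBIC))
print(read_time_s())
```

```text
0.012969490777192224 [-2.4120051  -1.29113082  5.5952581 ]
-0.11 [-0.0397 -0.11  ] [3.1 1.1 2.2]
-0.098 [-0.0397 -0.0974] [2.5 1.3 2.8]
-0.095 [-0.0398 -0.0949] [3.2 1.5 3.5]
-0.093 [-0.0398 -0.0931] [4.4 1.2 1.4]
-0.091 [-0.0397 -0.0916] [ 4.3 -0.2  1.8]
-0.089 [-0.0398 -0.0915] [ 9.3  1.2 -1.9]
-0.087 [-0.0398 -0.0914] [12.6  1.5 -6.2]
bolt_peg [371.9, 171.2] 0.83 [-0.04118034 -0.09339225]
scraper_center [125.7, 457.6] 0.73 [-0.51381073  0.23569575]
36.1667
```

View pics/c6.png

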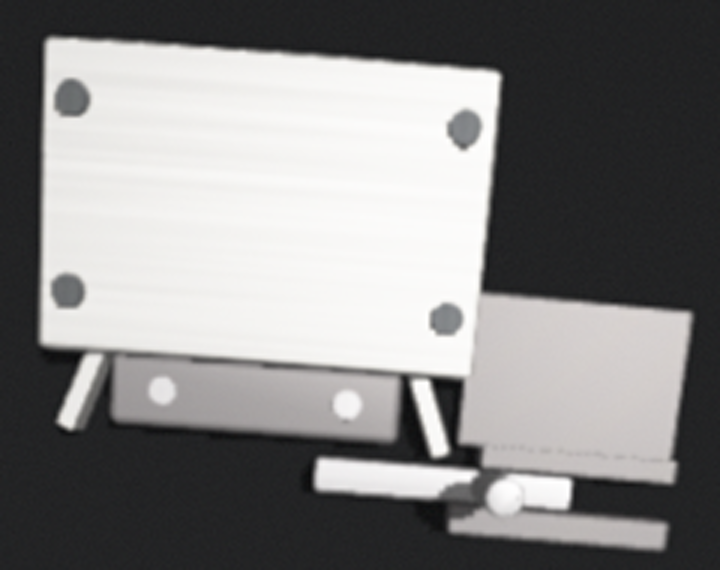

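The picture shows the grip flush against the dock face (crop 112–400, 355–440). The bolt bar lies across behind it, with its tip at crop column 315, as the model predicts for shut. The arm is clear of everything.

```bash
python3 -c "
from bench import *
sign_off(); print(read_time_s())"
```

```text
the job is handed in; nothing more can be done
the job is handed in; nothing more can be done
```

The scraper is home in its dock with the bolt pushed shut behind it, and I handed the job in at about 36 s of the 72 s allowed.

- **Bolt drawn open:** it was already about 10 mm open at the start. I gripped the peg and drew it to about 49 mm; the camera put the peg at dock y = -140 mm.
- **Scraper pushed home:** I took the look-alike farthest from the base. I gripped it by its bar, slid it flat to line it up, and put its front into the slot. Then I let go and pushed from behind with both fingers. It came to a hard stop, with the tool at dock x = -35.8 mm against about -37 mm expected and a push of about 13 N.
- **Bolt shut:** I pushed it back to its stop, reached with the peg at dock y = -91.5 mm and about 13 N. The camera afterwards gave -93.4 mm, so about 0 to 1.5 mm from shut.

**Final picture:** the grip was flush with the dock face, the bolt was across behind it, and the arm was clear.

**Checks that disagreed or were not done:**
- The network did not report the docked scraper in the last picture, since most of it is hidden. Its home position rests on the hard stop and on the grip seen in the picture.
- I did not measure the glassware again at the end. The arm's planned path stayed well clear of it.

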